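# Weigh a pipe clamp on the sprung balance hook

### The arm

A 7-joint arm with a two-finger parallel gripper is mounted at the origin on the work surface. World frame = base frame: x ahead of the robot, y to its left, z up, the work surface at z = 0. Lengths are in m, angles in degrees, forces in N, time in s.
With the tool pointing down it reaches from about 0.425 to 0.875 m from the base axis. Payload 4.7 kg.
Tool frame: the origin (TCP) lies on the centre line of the jaws, within the pads' length; the fingertips stand env.nose_length ahead of it and the grasp point (between the pads) lies 8 mm behind it (env.nose_length is the distance from the TCP to the fingertips, in m); y points along the fingers, z is the direction in which the jaws open and shut, and the axes are right-handed (so a half turn about y gives the same grasp; the last joint's range is limited). The gripper opens to 87 mm and grips with 3 to 60 N. Pads are 19 mm wide; open, the fingers measure 117 mm over their backs; the gripper's body (75 mm by 190 mm) begins 51 mm behind the grasp point.
Start: joints at [-75.052, 18.392, -4.016, 83.108, 1.295, 78.541, -3.26], TCP at [0.159, 0.63, 0.21] pointing down, gripper open.
Joint ranges: [-163.93, 163.93], [-17.29, 119.83], [-79.2, 71.16], [3.27, 140.29], [-89.18, 269.18], [5.43, 117.66], [-154.24, 154.24]. Speed limits (degrees/s): [147.25, 147.25, 180, 180, 180, 180, 180].

### API

Orientations are given as [roll, pitch, yaw] about the fixed x, y, z axes, in that order (R = Rz(yaw) Ry(pitch) Rx(roll)).
In Python, from cell import env, read_camera, camera_info, job, models gives the robot as it stands.
- The arm moves only by the tool move_arm, never from a script. Its argument "moves" is a list of rows, each a list of 6 numbers: the shift along the tool's x, y, z in mm, then the turn, a rotation vector about the tool's x, y, z in degrees. In form: [[x, y, z, ax, ay, az], ...]. A call has 1 to 20 rows; each row is the pose to reach, as a shift and turn from the pose commanded when the call began, along the tool's axes at that moment; what a row does not reach only later rows make up. A row lasts 1/12 s, in which the tool goes at most 41.7 mm and 7.16 degrees, less where a joint would pass 70% of its speed; a pose out of reach is approached as far as the arm can. A call with a gripper value outside its range is refused whole. "claw" is the finger opening in mm, from 0 to 87, set as the call begins (left out, the last holds). The fingers move at their own pace and stop on an object; "newtons" is the grip in N (left out, the last holds). Time passes only in rows, so rows that repeat a pose let the fingers close. It gives the time, the measured TCP pose, the force and the opening at its end, in the units of the state.
- env.get_obs(): the state, without advancing time (a new reading comes with each control period).
- read_camera(name): name is "scene" or "top" or "wrist"; returns (picture, depth): 384x512x3 uint8, red, green, blue; 384x512 float32, m along the optical axis (not along the pixel's ray), 0 where there is no reading.
- camera_info(name): a dict with "fx", "fy", "cx", "cy" (pixels), "R" (3x3) and "t" (3): a world point X has camera coordinates R X + t. Camera axes: x right, y down, z forward; pixel columns grow to the right and rows downward; lengths in m; the calibration is good to about 2 mm. A picture is of the moment at which its call begins: read the wrist's pose just before it. camera_info takes no time and is no camera call; for the wrist camera it gives the pose at the moment of the call.
- job.sign_off(): hands the job in, once; it reports no verdict.
Trained networks look in the newest picture that a camera, given by its name, has taken for a name from the list of things; names that differ only in an ending like _2 or _b are one class to them, and where a whole thing is asked for, a point or a joint stands for the part that bears it (a point fixed in the world has none). Each returns a list of dicts, best first, with "score" (0 to 1); they miss things now and then, are a little off and sometimes report something else, mostly with a low value. They report only what shows in the picture. A call takes as long as a camera call. They do not tell look-alikes from the thing itself.
- models.spot_in(target, camera): "point" ([x, y, z] in m, in world coordinates, good to about 4 mm: the middle of the surface that is visible of it).
- models.cut_out(target, camera): "mask" (384x512 bool, what is visible of it).
The state is a dict: "time_s": time; "qpos": joint angles; "joint_velocities": joint speeds; "effort": joint torques, N m; "tool_pos": TCP position; "tool_rot": TCP orientation; "force": force on the tool from outside, world axes, zero at the start; "wrist_torque": the same for the moment, N m; "grip_width": finger opening in m.
Only numpy, scipy, OpenCV 4.12 (cv2) and the standard library are available. Lean on these libraries where they do the work, as an engineer would, in place of code of your own. Each camera call takes 0.05 s, during which the arm holds its last target.

### The job

Weigh the pipe clamp: hang it by its bend on the orange hook of the spring balance, easing the weight over so gently that the hook neither drops nor springs up when you let go and is never pulled right down its travel. Let go, wait until the hook has settled and is still, then press the green button fully in to log the weight and let it come up again. Leave the clamp hanging on the hook, and leave the other things on the bench alone.

Things in the scene. Friction and masses are not known exactly. Their poses are not given: they have to be found in the camera images.
- clamp_center (a point): centre (half-way up) of the pipe clamp: a steel U-bolt of 9 mm bar standing bend-up on a black saddle plate 46 (x) x 96 (y) x 12 mm, 115 mm tall. z up, y across its two legs, x through the U. Legs 57 mm over their outsides, straight to 29 mm above this point, then a half-round bend. Grip across the legs' outsides from above, 20 to 28 mm above this point so that the gripper clears the hook. Mass unknown, 0.2 to 0.9 kg.
- clamp_bend (a point): middle of the underside of the clamp's bend, 48.5 mm above clamp_center: the place that rests on the hook. The window of the U below it is 39 mm wide and 94 mm high. Same axes as clamp_center.
- hook_seat (a point): bottom of the hook's hollow (upper side of the bar), where the bend rests; moves with the hook, 255 mm above the bench when unloaded. Axes of the stand. The hook is a 10 mm round orange bar running along x from an upright rod 90 mm away at +x. Nothing stands above it. The clamp's window goes over the tip, moving along +x, legs either side of the bar, then down.
- hook_tip (a point): topmost point of the hook's upturned open end, 24 mm from hook_seat along -x and 12 mm higher; the clamp's bend must pass above it. Moves with the hook.
- hook (a joint): dip of the sprung hook, m: 0 unloaded, grows downward, stop at 0.09. About 150 N per metre (6.7 mm per newton), little damping: after a change of load it bobs two to three times a second for some seconds. Touch and lower at 25 mm/s or less. Moving faster than 0.065 m/s counts as a drop or spring-back; more than 0.08 m of dip is too far down.
- stand_base (a point): balance stand, fixed: point on the bench below the rod; its -x is where the hook points, z up. Grey base plate 185 x 84 x 14 mm, from 132 mm at -x to 52 mm at +x; a blue tower 50 x 56 mm, 166 mm tall, round the rod, with a white graduated plate to -x; rod top at 267 mm.
- log_top (a point): centre of the top of the green round push button (32 mm across) on a fixed black console box, 110 x 90 x 45 mm, standing on the bench with a small dark display; pressed straight down
- log (a joint): travel of the green button, m: 0 up, 0.006 fully in; springs back; about 5 N fully in. It counts as pressed beyond 0.004.
- cap_center (a point): bystander: blue plastic pipe-end cap, like a shallow bowl, 72 mm across, 35 mm tall; its centre
- stub_center (a point): bystander: black pipe stub standing on end, 60 mm across, 45 mm tall; its centre
- can_center (a point): bystander: spray can, 52 mm across, 150 mm tall; its centre
There are look-alikes about, which are no part of the job. What is shaped like the part that bears log_top but blue or turquoise is not meant.

How it is judged:
By the outcome, as a careful person would: the job done as asked, in the order asked, and still so for the second after the job is handed in, with the robot touching nothing.
It also fails if it takes over 72 s, if anything falls off the work surface, if the arm or the gripper's body presses on something with over 40 N, if the wrist force passes 120 N, or if a joint passes its speed limit or range.

## Working session

There is one attempt and no reset: what is moved stays moved. The work goes in short steps, Python scripts to look and compute and a tool call to move; the robot and the scene stay as the last step left them, time stands still between calls to the robot, and variables do not carry over. Pictures are saved under pics/ and viewed, and the job is handed in when it is done.

Besides the shell and the picture viewer there is one more tool, called as a command line: name --pt "numbers of a row" for each row, then --argument value for the rest. move_arm: Moves the arm, as the interface text tells. Its arguments: {"type":"object","properties":{"moves":{"type":"array","items":{"type":"array","items":{"type":"number"}}},"claw":{"type":"number"},"newtons":{"type":"number"}},"required":["moves"]}

```bash
ls; mkdir -p pics; cat > h.py <<'E'
from cell import env, read_camera, camera_info, job, models
import numpy as np, cv2
np.set_printoptions(precision=4,suppress=True)
def save(name,fn):
    im,d=read_camera(name); cv2.imwrite('pics/'+fn,im[:,:,::-1]); return im,d
def proj(ci,X):
    c=np.array(ci['R'])@np.array(X)+np.array(ci['t']); return np.array([ci['fx']*c[0]/c[2]+ci['cx'],ci['fy']*c[1]/c[2]+ci['cy']])
def unproj(ci,u,v,d):
    c=np.array([(u-ci['cx'])/ci['fx']*d,(v-ci['cy'])/ci['fy']*d,d]); return np.array(ci['R']).T@(c-np.array(ci['t']))
def cloud(ci,d):
    v,u=np.mgrid[0:d.shape[0],0:d.shape[1]]
    c=np.stack([(u-ci['cx'])/ci['fx']*d,(v-ci['cy'])/ci['fy']*d,d],-1)
    return (c-np.array(ci['t']))@np.array(ci['R'])
E
python3 - <<'E'
from h import *
o=env.get_obs(); print({k:np.array(v) for k,v in o.items()}, env.nose_length)
for n in ['scene','top']:
    save(n,n+'0.png')
    for t in ['clamp_center','clamp_bend','hook_seat','hook_tip','stand_base','log_top','cap_center','stub_center','can_center']:
        for r in models.spot_in(t,n)[:3]: print(n,t,round(r['score'],2),np.array(r['point']))
E
```

```text
pics
{'time_s': array(0.), 'qpos': array([-75.0517,  18.438 ,  -4.0151,  83.1744,   1.2948,  78.5408,
        -3.2606]), 'joint_velocities': array([-0.0423, -0.0324,  0.0002, -0.0095,  0.0159,  0.0108, -0.007 ]), 'effort': array([  0.0002, -49.1286,  -0.4041, -31.2534,  -0.064 ,   0.0439,
         0.0002]), 'tool_pos': array([0.1587, 0.6297, 0.2092]), 'tool_rot': array([-90.108 ,  -0.0057, -14.1396]), 'force': array([ 0.1503, -0.2633, -0.2983]), 'wrist_torque': array([0.0083, 0.017 , 0.0116]), 'grip_width': array(0.0873)} 0.011
scene clamp_center 0.6 [0.6167 0.1946 0.2559]
scene clamp_center 0.55 [ 0.6508 -0.2186  0.0108]
scene clamp_bend 0.96 [ 0.6528 -0.2247  0.0085]
scene hook_seat 0.89 [0.619  0.1949 0.2548]
scene hook_tip 0.76 [0.6187 0.1915 0.2562]
scene stand_base 0.65 [0.6308 0.204  0.0562]
scene log_top 0.55 [ 0.4792 -0.0063  0.0667]
scene log_top 0.55 [ 0.641  -0.0161  0.0654]
scene log_top 0.49 [0.361  0.3385 0.0681]
scene cap_center 0.71 [0.3609 0.1637 0.0195]
scene stub_center 0.52 [ 0.3703 -0.2409  0.0309]
scene can_center 0.55 [ 0.771  -0.0049  0.1195]
scene can_center 0.39 [ 0.3724 -0.2417  0.0298]
top clamp_center 0.59 [ 0.6405 -0.2224  0.0119]
top clamp_bend 0.93 [ 0.6389 -0.2205  0.0109]
top hook_seat 0.47 [0.5908 0.2011 0.2614]
top hook_tip 0.62 [0.5833 0.2013 0.2627]
top hook_tip 0.33 [ 0.4693 -0.0087  0.0654]
top stand_base 0.78 [0.5869 0.1879 0.0118]
top log_top 0.65 [0.3583 0.3372 0.0685]
top log_top 0.53 [ 0.4696 -0.0092  0.0649]
top log_top 0.53 [ 0.5072 -0.1793  0.0656]
top cap_center 0.54 [0.3726 0.176  0.0187]
top stub_center 0.45 [ 0.3655 -0.2434  0.0455]
top can_center 0.65 [ 0.7426 -0.0142  0.139 ]
```

View pics/scene0.png

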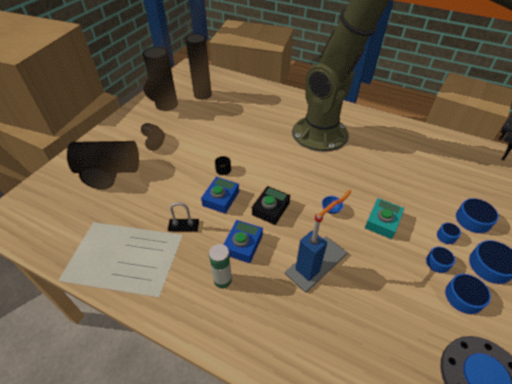

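View pics/top0.png

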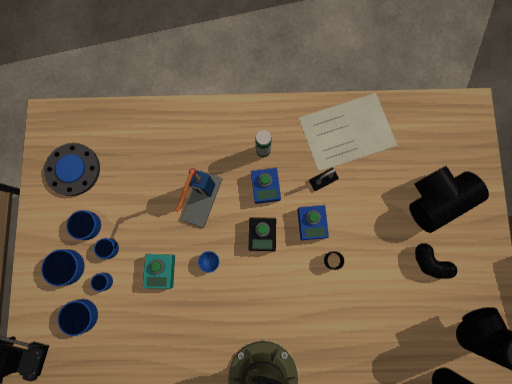

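```bash
cat > m.py <<'E'
from h import *
im,d=read_camera('top'); ci=camera_info('top'); P=cloud(ci,d)
im2,d2=read_camera('scene'); c2=camera_info('scene'); P2=cloud(c2,d2)
np.savez('pics/d.npz',im=im,d=d,P=P,im2=im2,d2=d2,P2=P2)
print(ci,c2)
A=np.concatenate([cv2.resize(im[120:260,140:360],None,fx=3.6,fy=3.6,interpolation=2)])
cv2.imwrite('pics/topz.png',A[:,:,::-1])
B=cv2.resize(im2[160:300,140:360],None,fx=3.6,fy=3.6,interpolation=2); cv2.imwrite('pics/scz.png',B[:,:,::-1])
for nm,Q,I in (('top',P,im),('scene',P2,im2)):
    x,y,z=Q[...,0],Q[...,1],Q[...,2]; I=I.astype(int)
    orange=(I[...,0]>150)&(I[...,1]<110)&(I[...,2]<80)&(z>0.18)&(z<0.4)
    p=Q[orange]; print(nm,'orange',len(p)); print(p[np.argsort(p[:,0])][::max(1,len(p)//40)])
    cl=(abs(x-.645)<.08)&(abs(y+.222)<.08)&(z>0.006)&(z<.2)
    p=Q[cl]; print(nm,'clamp',len(p)); 
    s=p[p[:,2]<.018]; r=cv2.minAreaRect((s[:,:2]*1000).astype(np.float32)); print('saddle',len(s),r)
    u=p[p[:,2]>.03]; print(u[np.argsort(u[:,2])][::max(1,len(u)//30)])
    st=(abs(x-.62)<.15)&(abs(y-.19)<.15)&(z>0.01)&(z<.02); s=Q[st]; print('base',len(s),cv2.minAreaRect((s[:,:2]*1000).astype(np.float32)))
E
python3 m.py
```

```text
{'fx': 363.73161009153836, 'fy': 363.73161009153836, 'cx': 255.57777635668614, 'cy': 194.72323215787972, 'R': array([[-0.0188, -0.9997, -0.0177],
       [-0.9863,  0.0215, -0.1634],
       [ 0.1638,  0.0143, -0.9864]]), 't': array([0.0254, 0.5859, 1.1723])} {'fx': 352.9174451066876, 'fy': 352.9174451066876, 'cx': 258.8996287997201, 'cy': 195.23415581876293, 'R': array([[-0.4476,  0.8942,  0.0075],
       [ 0.6658,  0.3389, -0.6647],
       [-0.597 , -0.2925, -0.747 ]]), 't': array([ 0.2493, -0.2573,  1.4436])}
top orange 97
[[0.5123 0.2262 0.267 ]
 [0.515  0.2289 0.2678]
 [0.5179 0.2264 0.2667]
 [0.5186 0.2224 0.2603]
 [0.5216 0.2255 0.259 ]
 [0.5242 0.2251 0.2607]
 [0.5269 0.2223 0.261 ]
 [0.5302 0.2233 0.2569]
 [0.5306 0.2213 0.2537]
 [0.5332 0.2182 0.2549]
 [0.5361 0.2212 0.2545]
 [0.5387 0.2181 0.2558]
 [0.5412 0.2177 0.2578]
 [0.5439 0.2149 0.2583]
 [0.5443 0.2127 0.2553]
 [0.5472 0.213  0.2544]
 [0.5497 0.2125 0.2568]
 [0.555  0.2121 0.2587]
 [0.5572 0.2114 0.2621]
 [0.5595 0.2108 0.2652]
 [0.5629 0.2089 0.2615]
 [0.5652 0.2056 0.2638]
 [0.5678 0.2054 0.2651]
 [0.5705 0.208  0.
[... 3435 characters left out ...]
.6549 -0.2437  0.0679]
 [ 0.6617 -0.2488  0.0725]
 [ 0.6577 -0.2437  0.0758]
 [ 0.6372 -0.1994  0.078 ]
 [ 0.6324 -0.2021  0.0808]
 [ 0.6605 -0.2436  0.0837]
 [ 0.6613 -0.2457  0.088 ]
 [ 0.6419 -0.201   0.0917]
 [ 0.6583 -0.2466  0.0937]
 [ 0.6401 -0.2048  0.097 ]
 [ 0.6588 -0.245   0.0997]
 [ 0.6441 -0.2049  0.1012]
 [ 0.6397 -0.2113  0.1023]
 [ 0.6421 -0.2059  0.1031]
 [ 0.6365 -0.2095  0.1045]
 [ 0.6386 -0.2114  0.1056]
 [ 0.6477 -0.2192  0.1065]
 [ 0.655  -0.2316  0.1075]
 [ 0.6472 -0.2226  0.1087]
 [ 0.6467 -0.2192  0.1099]
 [ 0.6457 -0.2162  0.1105]
 [ 0.6471 -0.2258  0.1115]]
base 670 ((586.5692749023438, 200.68780517578125), (83.16453552246094, 183.7255401611328), 69.52220916748047)
```

```bash
cat >> h.py <<'E'
from scipy.spatial.transform import Rotation as Ro
def rel(pos,yaw,pos0=None,rot0=None):
    o=env.get_obs()
    if pos0 is None: pos0=o['tool_pos']
    if rot0 is None: rot0=o['tool_rot']
    R0=Ro.from_euler('xyz',rot0,degrees=True); R1=Ro.from_euler('xyz',[-90,0,yaw],degrees=True)
    return np.round(np.r_[R0.inv().apply(np.array(pos)-pos0)*1000,(R0.inv()*R1).as_rotvec(degrees=True)],2)
E
python3 - <<'E'
from h import *
o=env.get_obs()
for w in ([.25,.6,.40],[.55,.32,.42],[.64,-.1,.40],[.645,-.223,.30]): print(w,rel(w,-14.1),rel(w,-153))
D=np.load('pics/d.npz')
for P,I,n in((D['P'],D['im'],'top'),(D['P2'],D['im2'],'sc')):
    I=I.astype(int);x,y,z=P[...,0],P[...,1],P[...,2]
    g=(I[...,1]>I[...,0]+30)&(I[...,1]>I[...,2]+20)&(abs(x-.475)<.05)&(abs(y+.01)<.05)&(z>.055)
    p=P[g]; print(n,len(p),p.mean(0),p.min(0),p.max(0),np.percentile(p[:,2],[50,90]))
    b=(abs(x-.46)<.09)&(abs(y+.01)<.08)&(z>.035)&(z<.055);p=P[b];print(cv2.minAreaRect((p[:,:2]*1000).astype(np.float32)),np.median(p[:,2]))
E
```

```text
[0.25, 0.6, 0.4] [  95.84 -189.68   -7.12   -0.01   -0.04    0.  ] [  95.84 -189.68   -7.12   -0.01  138.86   -0.01]
[0.55, 0.32, 0.42] [ 455.15 -209.7  -205.36   -0.01   -0.04    0.  ] [ 455.15 -209.7  -205.36   -0.01  138.86   -0.01]
[0.64, -0.1, 0.4] [ 645.01 -189.75 -590.66   -0.01   -0.04    0.  ] [ 645.01 -189.75 -590.66   -0.01  138.86   -0.01]
[0.645, -0.223, 0.3] [ 679.9   -89.76 -708.73   -0.01   -0.04    0.  ] [ 679.9   -89.76 -708.73   -0.01  138.86   -0.01]
top 67 [ 0.4699 -0.0058  0.0662] [ 0.4568 -0.0187  0.0612] [0.4831 0.0075 0.0738] [0.0659 0.0683]
((457.2659912109375, -5.390171051025391), (86.87206268310547, 109.5804443359375), 88.83390808105469) 0.04480186707754304
sc 65 [ 0.4749 -0.007   0.0636] [ 0.4565 -0.0224  0.0554] [0.4906 0.0074 0.0672] [0.0637 0.0661]
((458.9115905761719, -7.155849456787109), (91.47677612304688, 110.5922622680664), 86.49224853515625) 0.04210445277792671
```

View pics/topz.png

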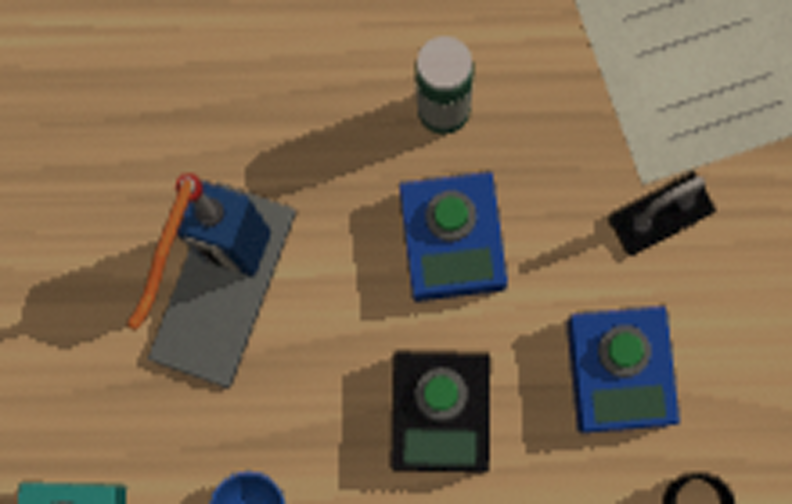

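View pics/scz.png

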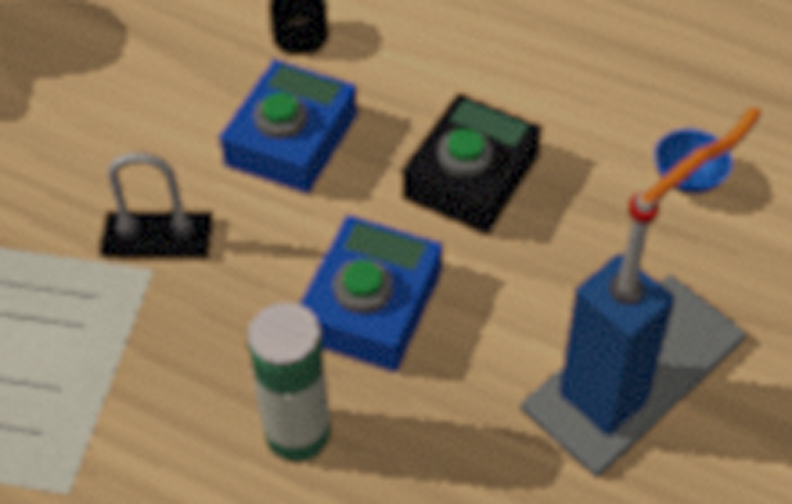

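move_arm --pt "30 -100 0 0 0 0" --pt "60 -160 0 0 0 0" --pt "96 -190 -7 0 0 0" --pt "96 -190 -7 0 0 0" --pt "96 -190 -7 0 0 0" --pt "96 -190 -7 0 0 0" --pt "455 -210 -205 0 138.9 0" --pt "455 -210 -205 0 138.9 0" --pt "455 -210 -205 0 138.9 0" --pt "455 -210 -205 0 138.9 0" --pt "455 -210 -205 0 138.9 0" --pt "455 -210 -205 0 138.9 0" --pt "455 -210 -205 0 138.9 0" --pt "455 -210 -205 0 138.9 0" --pt "455 -210 -205 0 138.9 0" --pt "455 -210 -205 0 138.9 0" --pt "645 -190 -590 0 138.9 0" --pt "645 -190 -590 0 138.9 0" --pt "645 -190 -590 0 138.9 0" --pt "645 -190 -590 0 138.9 0" --claw 87

```text
time_s: 2.77
tool_pos: [0.5851, 0.1557, 0.4123]
tool_rot: [-90.0, 0.0, -114.8]
force: [1.0, -0.4, -0.5]
grip_width: 0.087
```

```bash
python3 - <<'E'
from h import *
o=env.get_obs(); print(o['tool_pos'],o['tool_rot'],o['qpos'],o['force'],o['time_s'])
print(rel([.645,-.223,.28],-153))
save('wrist','w0.png')
E
```

```text
[0.5851 0.1557 0.4123] [ -89.9963    0.0182 -114.7589] [-39.0987  12.7372  27.7502  68.9378  -5.9903  99.6838 -37.7042] [ 0.9504 -0.3795 -0.4722] 2.7667
[318.82 132.23 212.95   0.    38.24  -0.02]
```

move_arm --pt "150 20 100 0 38.2 0" --pt "150 20 100 0 38.2 0" --pt "150 20 100 0 38.2 0" --pt "150 20 100 0 38.2 0" --pt "319 132 213 0 38.2 0" --pt "319 132 213 0 38.2 0" --pt "319 132 213 0 38.2 0" --pt "319 132 213 0 38.2 0" --pt "319 132 213 0 38.2 0" --pt "319 132 213 0 38.2 0" --pt "319 132 213 0 38.2 0" --pt "319 132 213 0 38.2 0" --pt "319 132 213 0 38.2 0" --pt "319 132 213 0 38.2 0"

```text
time_s: 3.98
tool_pos: [0.6481, -0.2188, 0.2813]
tool_rot: [-90.0, 0.1, -152.4]
force: [-0.1, -0.1, 0.8]
grip_width: 0.087
```

```bash
cat > w.py <<'E'
from h import *
import sys
o=env.get_obs(); print(o['tool_pos'],o['tool_rot'],o['qpos'],o['force'],o['time_s'])
ci=camera_info('wrist'); im,d=save('wrist',sys.argv[1]); P=cloud(ci,d)
np.savez('pics/w.npz',im=im,d=d,P=P)
x,y,z=P[...,0],P[...,1],P[...,2]
m=(abs(x-.645)<.09)&(abs(y+.223)<.09)
s=P[m&(z>.005)&(z<.02)]; print('saddle',len(s),cv2.minAreaRect((s[:,:2]*1000).astype(np.float32)) if len(s)>5 else '',np.median(s[:,2]))
u=P[m&(z>.03)&(z<.13)]; r=cv2.minAreaRect((u[:,:2]*1000).astype(np.float32)); print('U',len(u),r, np.percentile(u[:,2],[50,90,98]))
t=P[m&(z>.1)&(z<.13)]; print('bend',t.mean(0),cv2.minAreaRect((t[:,:2]*1000).astype(np.float32)))
E
python3 w.py w1.png
```

```text
[ 0.6481 -0.2188  0.2813] [ -90.0069    0.105  -152.4344] [-11.5089  24.8344  40.8704  72.4154 -16.048   88.3071 -35.3298] [-0.0849 -0.0572  0.8039] 3.9833
saddle 1625 ((646.5730590820312, -226.759521484375), (45.78129196166992, 95.94927215576172), 27.6738338470459) 0.011916385700086182
U 466 ((646.0975952148438, -226.5206756591797), (8.980788230895996, 55.796382904052734), 26.71515655517578) [0.1078 0.1139 0.1151]
bend [ 0.6468 -0.2263  0.1099] ((646.1408081054688, -226.7329559326172), (8.971231460571289, 47.81182098388672), 26.48921012878418)
```

View pics/w1.png

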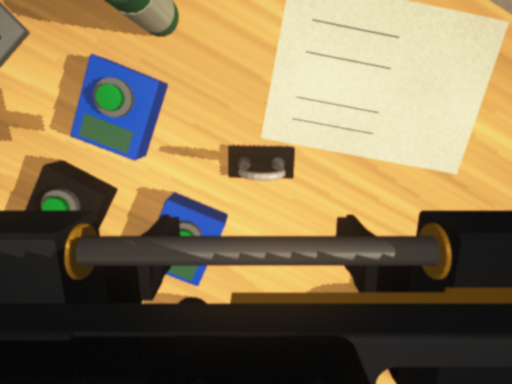

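```bash
python3 - <<'E'
from h import *
o=env.get_obs(); print(o['tool_pos'],o['tool_rot'],o['time_s'],o['force'])
ci=camera_info('wrist'); t=-ci['R'].T@ci['t']; print('cam',t)
for z in (.14,.0735): print(rel([.6463,-.2265,z],-153.1))
E
```

```text
[ 0.6481 -0.2187  0.2815] [ -89.9896    0.1158 -152.4179] 4.0333 [0.4191 0.4847 0.4499]
cam [ 0.7068 -0.1894  0.4561]
[  5.47 141.5    6.02  -0.01   0.68  -0.12]
[  5.6  208.     6.01  -0.01   0.68  -0.12]
```

move_arm --pt "5.5 40 6 0 0.7 0" --pt "5.5 80 6 0 0.7 0" --pt "5.5 120 6 0 0.7 0" --pt "5.5 140 6 0 0.7 0" --pt "5.5 140 6 0 0.7 0" --pt "5.5 140 6 0 0.7 0"

```text
time_s: 4.53
tool_pos: [0.6454, -0.227, 0.1407]
tool_rot: [-90.0, -0.0, -153.2]
force: [0.3, -1.0, 0.1]
grip_width: 0.0868
```

```bash
python3 w.py w2.png; python3 - <<'E'
from h import *
o=env.get_obs(); print(o['tool_pos'],o['tool_rot'],o['time_s'],o['joint_velocities'])
for z in (.0735,): print(rel([.6463,-.2265,z],-153.1))
E
```

```text
[ 0.6454 -0.227   0.1407] [ -90.0485   -0.0027 -153.174 ] [-11.1176  28.5468  39.3263  84.0536 -18.3952  73.9805 -33.2944] [ 0.2941 -0.9692  0.0954] 4.5333
saddle 3651 ((646.3648071289062, -226.45986938476562), (45.3503303527832, 95.9156494140625), 26.661333084106445) 0.011957495593942439
U 1325 ((646.1569213867188, -226.81948852539062), (9.604989051818848, 56.3658447265625), 26.721948623657227) [0.1066 0.1138 0.1148]
bend [ 0.647  -0.2262  0.11  ] ((646.1573486328125, -226.9003143310547), (9.335552215576172, 49.12214660644531), 27.2988224029541)
[ 0.6464 -0.228   0.1426] [ -89.9049    0.1283 -153.1985] 4.5833 [ 0.409  -1.0205  0.8517 -1.5466  0.0949 -0.1766 -0.0006]
[-0.45 69.08 -1.49 -0.1  -0.1  -0.13]
```

View pics/w2.png

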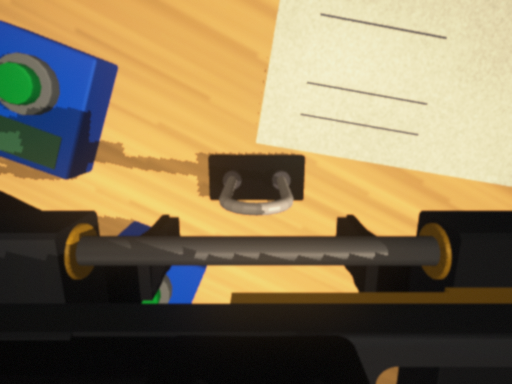

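move_arm --pt "0 20 -1 0 0 0" --pt "0 40 -1 0 0 0" --pt "0 55 -1 0 0 0" --pt "0 65 -1 0 0 0" --pt "0 68 -1 0 0 0" --pt "0 68 -1 0 0 0" --pt "0 68 -1 0 0 0" --pt "0 68 -1 0 0 0"

```text
time_s: 5.25
tool_pos: [0.6454, -0.2283, 0.0739]
tool_rot: [-89.9, 0.1, -153.3]
force: [-0.2, -0.0, 0.5]
grip_width: 0.0874
```

```bash
python3 - <<'E'
from h import *
o=env.get_obs(); print(o['tool_pos'],o['tool_rot'],o['time_s'],o['force'])
print(rel([.6463,-.2265,.0735],-153.1))
E
```

```text
[ 0.6454 -0.2283  0.0739] [ -89.9147    0.0945 -153.313 ] 5.25 [-0.2194 -0.0025  0.506 ]
[-1.62  0.41 -1.23 -0.09 -0.21 -0.09]
```

move_arm --pt "-1.5 0 -1 0 -0.2 0" --pt "-1.5 0 -1 0 -0.2 0" --pt "-1.5 0 -1 0 -0.2 0" --pt "-1.5 0 -1 0 -0.2 0" --pt "-1.5 0 -1 0 -0.2 0" --pt "-1.5 0 -1 0 -0.2 0" --pt "-1.5 0 -1 0 -0.2 0" --pt "-1.5 0 -1 0 -0.2 0" --claw 40 --newtons 45

```text
time_s: 5.92
tool_pos: [0.6451, -0.2257, 0.0725]
tool_rot: [-90.1, -0.0, -153.1]
force: [-2.0, 1.5, 1.9]
grip_width: 0.0546
```

```bash
python3 - <<'E'
from h import *
o=env.get_obs(); print(o['tool_pos'],o['tool_rot'],o['time_s'],o['force'],o['grip_width'])
E
```

```text
[ 0.6451 -0.2257  0.0725] [ -90.0766   -0.0097 -153.0964] 5.9167 [-2.049   1.5314  1.8612] 0.054606640666658754
```

move_arm --pt "0 -5 0 0 0 0" --pt "0 -15 0 0 0 0" --pt "0 -30 0 0 0 0" --pt "0 -55 0 0 0 0" --pt "0 -85 0 0 0 0" --pt "0 -120 0 0 0 0" --pt "0 -160 0 0 0 0" --pt "0 -200 0 0 0 0" --pt "0 -240 0 0 0 0" --pt "0 -270 0 0 0 0" --pt "0 -290 0 0 0 0" --pt "0 -300 0 0 0 0" --pt "0 -300 0 0 0 0" --pt "0 -300 0 0 0 0"

```text
time_s: 7.08
tool_pos: [0.6451, -0.2266, 0.3718]
tool_rot: [-90.0, -0.0, -153.1]
force: [0.3, -0.5, -9.3]
grip_width: 0.0545
```

```bash
python3 - <<'E'
from h import *
o=env.get_obs(); print(o['tool_pos'],o['tool_rot'],o['time_s'],o['force'],o['grip_width'])
s=np.array([.5387,.2189]);ux=np.array([np.cos(np.radians(-20.5)),np.sin(np.radians(-20.5))])
p=s-.08*ux; print(p)
print(rel([*p,.40],-20.5), rel([.58,0,.42],-20.5))
E
```

```text
[ 0.6451 -0.2266  0.3718] [ -90.0264   -0.0385 -153.1468] 7.0833 [ 0.3253 -0.4694 -9.2907] 0.054502459238953985
[0.4638 0.2469]
[ -52.1   -28.05 -504.37    0.06 -132.65   -0.01] [ -44.25  -48.17 -231.59    0.06 -132.65   -0.01]
```

move_arm --pt "-4 -15 -20 0 -4 0" --pt "-8 -25 -50 0 -10 0" --pt "-11 -30 -80 0 -17 0" --pt "-15 -30 -115 0 -24 0" --pt "-18 -30 -150 0 -31 0" --pt "-22 -30 -185 0 -38 0" --pt "-25 -30 -220 0 -45 0" --pt "-29 -30 -255 0 -52 0" --pt "-32 -30 -290 0 -59 0" --pt "-36 -30 -325 0 -66 0" --pt "-40 -30 -360 0 -73 0" --pt "-43 -30 -390 0 -80 0" --pt "-46 -30 -415 0 -87 0" --pt "-48 -30 -440 0 -94 0" --pt "-50 -30 -460 0 -101 0" --pt "-51 -30 -480 0 -108 0" --pt "-52 -30 -495 0 -115 0" --pt "-52 -30 -504 0 -122 0" --pt "-52 -30 -504 0 -128 0" --pt "-52 -30 -504 0 -132.6 0"

```text
time_s: 8.75
tool_pos: [0.4622, 0.2473, 0.3995]
tool_rot: [-90.2, 0.2, -20.1]
force: [0.3, -0.4, -8.9]
grip_width: 0.0546
```

```bash
cat > s.py <<'E'
from h import *
import sys
o=env.get_obs(); print(o['tool_pos'],o['tool_rot'],o['time_s'],o['force'],o['grip_width'])
ci=camera_info('wrist'); im,d=save('wrist',sys.argv[1]+'w.png'); P=cloud(ci,d)
cs=camera_info('scene'); im2,d2=save('scene',sys.argv[1]+'s.png'); P2=cloud(cs,d2)
cv2.imwrite('pics/'+sys.argv[1]+'sz.png',cv2.resize(im2[80:280,230:430],None,fx=3,fy=3,interpolation=2)[:,:,::-1])
ct=camera_info('top'); im3,d3=save('top',sys.argv[1]+'t.png'); P3=cloud(ct,d3)
np.savez('pics/s.npz',im=im,P=P,im2=im2,P2=P2,im3=im3,P3=P3)
for n,I,Q in (('wrist',im,P),('scene',im2,P2),('top',im3,P3)):
    I=I.astype(int); z=Q[...,2]
    m=(I[...,0]>140)&(I[...,0]-I[...,1]>70)&(I[...,1]-I[...,2]>10)&(I[...,2]<90)&(z>.15)&(z<.3)&(abs(Q[...,0]-.57)<.1)&(abs(Q[...,1]-.2)<.1)
    p=Q[m]
    if len(p)<5: print(n,'no hook',len(p)); continue
    vx,vy,x0,y0=cv2.fitLine(p[:,:2].astype(np.float32),cv2.DIST_HUBER,0,.001,.001).ravel()
    if vx<0: vx,vy=-vx,-vy
    a=np.degrees(np.arctan2(vy,vx)); ax=np.array([np.cos(np.radians(a)),np.sin(np.radians(a))])
    q=(p[:,:2]-[.5387,.2189])@ax; lat=y0+vy/vx*(.5387-x0)
    print(n,len(p),'yaw',a,'y at x=.5387',lat,'smin',q.min())
    for b in np.arange(-30,100,8)/1000.:
        k=(q>=b)&(q<b+.008)
        if k.any(): print('   s',b*1000,np.round(p[k].mean(0),4),'zmax',round(np.percentile(p[k,2],80),4))
E
python3 s.py a; python3 - <<'E'
from h import *
o=env.get_obs();print(o['tool_pos'],o['tool_rot'],o['time_s'],o['force'])
E
```

```text
[0.4622 0.2473 0.3995] [-90.2392   0.1853 -20.0905] 8.75 [ 0.2886 -0.3863 -8.9341] 0.05456189253181706
wrist 315 yaw -19.715605 y at x=.5387 0.21629672 smin -0.028697994922168374
   s -30.0 [0.5143 0.2257 0.2652] zmax 0.2666
   s -22.0 [0.5199 0.2237 0.2635] zmax 0.2654
   s 18.0 [0.5592 0.2089 0.262 ] zmax 0.263
   s 26.0 [0.5656 0.206  0.265 ] zmax 0.2665
   s 34.0 [0.5732 0.2031 0.266 ] zmax 0.2672
   s 42.0 [0.5802 0.2011 0.2663] zmax 0.2672
   s 74.0 [0.6136 0.189  0.1634] zmax 0.1658
   s 82.0 [0.6205 0.1925 0.1663] zmax 0.1667
   s 90.0 [0.6282 0.1896 0.166 ] zmax 0.1664
   s 98.0 [0.6327 0.188  0.1663] zmax 0.1663
scene 97 yaw -21.292894 y at x=.5387 0.21947557 smin -0.021439278915685755
   s -22.0 [0.5214 0.2263 0.2593] zmax 0.2614
   s -14.0 [0.5286 0.223  0.2555] zmax 0.2565
   s -6.0 [0.5366 0.22   0.2529] zmax 0.2537
   s 2.0 [0.544  0.2171 0.2538] zmax 0.2552
   s 10.0 [0.5512 0.2141 0.2551] zmax 0.2559
   s 18.0 [0.5599 0.2115 0.2593] zmax 0.2598
   s 26.0 [0.5663 0.2089 0.263 ] zmax 0.2636
   s 34.0 [0.574  0.2056 0.2639] zmax 0.2647
   s 42.0 [0.5814 0.2021 0.2633] z
[... 544 characters left out ...]
0 [0.5378 0.2184 0.2544] zmax 0.2554
   s 2.0 [0.5442 0.216  0.2566] zmax 0.258
   s 10.0 [0.5516 0.2129 0.258 ] zmax 0.2608
   s 18.0 [0.5593 0.21   0.2617] zmax 0.2641
   s 26.0 [0.5664 0.2077 0.2654] zmax 0.2664
   s 34.0 [0.5738 0.2051 0.2653] zmax 0.2673
   s 42.0 [0.5807 0.202  0.2659] zmax 0.2676
   s 50.0 [0.5886 0.1995 0.2665] zmax 0.2681
   s 58.0 [0.5957 0.1964 0.2659] zmax 0.2671
   s 66.0 [0.6033 0.1945 0.2661] zmax 0.2675
   s 74.0 [0.6111 0.1904 0.2662] zmax 0.2685
   s 82.0 [0.619  0.1902 0.2649] zmax 0.2665
   s 90.0 [0.6282 0.1865 0.2603] zmax 0.2622
   s 98.0 [0.6313 0.1849 0.259 ] zmax 0.259
[0.4634 0.2461 0.4004] [-90.1766   0.0892 -20.6558] 8.9 [ 0.1833 -0.5158 -8.4962]
```

View pics/aw.png

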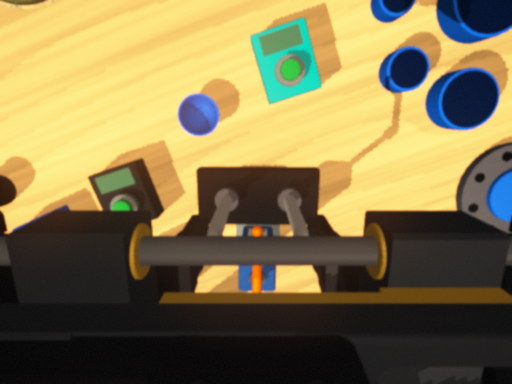

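View pics/asz.png

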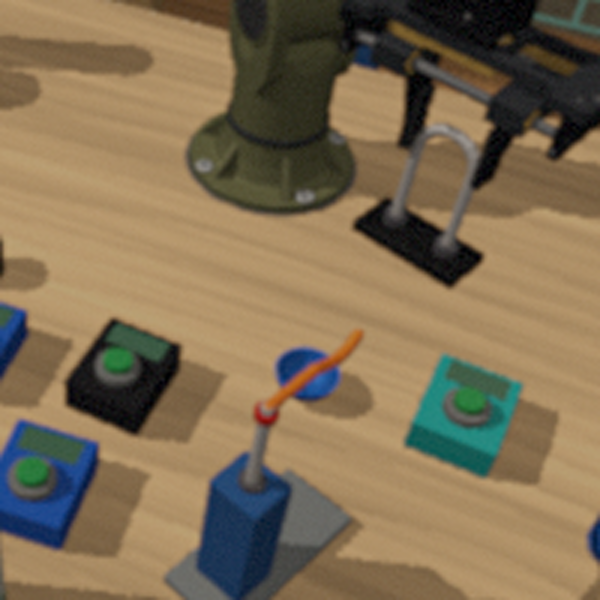

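move_arm --pt "0 15 -1 0 0 0" --pt "0 40 -1 0 0 0" --pt "0 70 -1 0 0 0" --pt "0 100 -1 0 0 0" --pt "0 125 -1 0 0 0" --pt "0 142 -1 0 0 0" --pt "0 150 -1 0 0 0" --pt "0 150 -1 0 0 0" --pt "0 150 -1 0 0 0" --pt "0 150 -1 0 0 0"

```text
time_s: 9.73
tool_pos: [0.4643, 0.2462, 0.2541]
tool_rot: [-89.9, -0.1, -20.6]
force: [0.0, 0.1, -9.1]
grip_width: 0.0544
```

```bash
python3 s.py b | grep -v ' s '; python3 - <<'E'
from h import *
o=env.get_obs();print(o['tool_pos'],o['tool_rot'],o['time_s'],o['force']); print(rel([.5382,.2175,.249],-20.4))
D=np.load('pics/s.npz')
for k in('P','P2','P3'):
    Q=D[k]; d=Q[...,:2]-o['tool_pos'][:2]; z=Q[...,2]
    ax=np.array([.9378,-.347]);lx=d@ax;ly=d@np.array([.347,.9378])
    s=Q[(abs(lx)<.035)&(abs(ly)<.06)&(z>.16)&(z<.21)]; s=s[s[:,2]<np.percentile(s[:,2],60)] if len(s) else s
    m=(abs(lx)<.015)&(abs(ly)<.01)&(z>.25)&(z<.32); print(k,'bend top',m.sum(),np.percentile(z[m],[50,95]) if m.any() else '', 'lx',np.median(lx[m]) if m.any() else '')
E
```

```text
[0.4643 0.2462 0.2541] [-89.8735  -0.0871 -20.5551] 9.7333 [ 0.047   0.1396 -9.0604] 0.054413611502774774
wrist no hook 0
scene 112 yaw -20.94597 y at x=.5387 0.21936777 smin -0.025805555409951577
top 113 yaw -19.807161 y at x=.5387 0.2178583 smin -0.0281128390296731
[0.4642 0.2462 0.254 ] [-89.876   -0.0865 -20.5278] 9.8833 [-0.4358 -0.915  -9.328 ]
[79.34  5.09 -0.9  -0.12 -0.13  0.09]
P bend top 0  lx 
P2 bend top 28 [0.292  0.2944] lx 0.0029052105853078908
P3 bend top 0  lx
```

View pics/bsz.png

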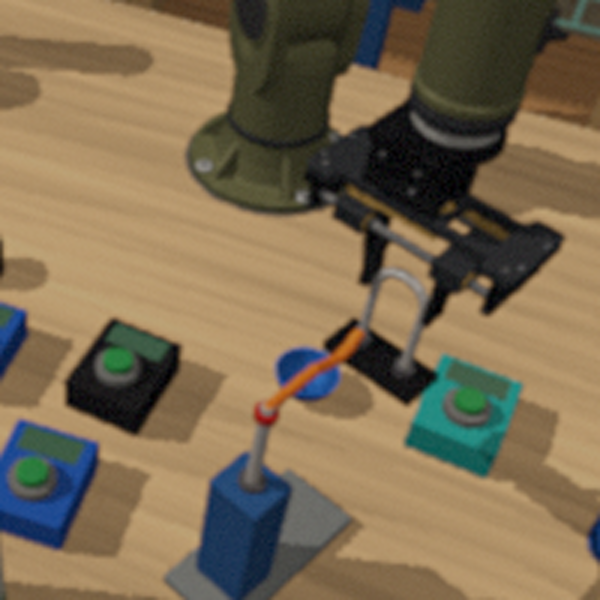

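View pics/bw.png

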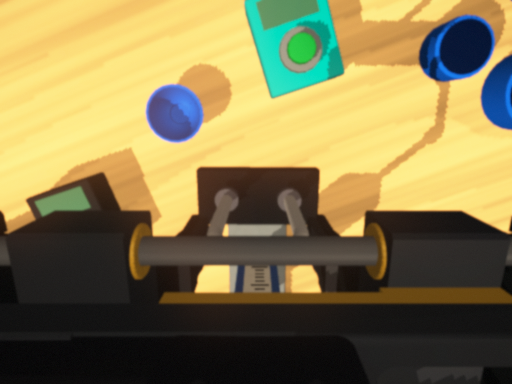

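move_arm --pt "8 1 -1 0 0 0" --pt "18 2 -1 0 0 0" --pt "30 2 -1 0 0 0" --pt "43 2 -1 0 0 0" --pt "56 2 -1 0 0 0" --pt "67 2 -1 0 0 0" --pt "75 2 -1 0 0 0" --pt "79 2 -1 0 0 0" --pt "79 2 -1 0 0 0" --pt "79 2 -1 0 0 0" --pt "79 2 -1 0 0 0"

```text
time_s: 10.8
tool_pos: [0.5362, 0.2179, 0.2504]
tool_rot: [-90.0, 0.1, -20.4]
force: [-1.3, 0.7, -9.1]
grip_width: 0.0545
```

```bash
python3 s.py c | grep -v '  s '; python3 - <<'E'
from h import *
o=env.get_obs();print(o['tool_pos'],o['tool_rot'],o['time_s'],o['force']); print(rel([.5382,.2175,.249],-20.4))
E
```

```text
[0.5362 0.2179 0.2504] [-89.9937   0.0766 -20.447 ] 10.8 [-1.2699  0.6969 -9.1252] 0.054487662145714405
wrist 1263 yaw -21.697506 y at x=.5387 0.21658678 smin -0.028542307489394528
scene 103 yaw -21.266693 y at x=.5387 0.21914525 smin -0.01439083031718594
top 35 yaw -16.551977 y at x=.5387 0.21358204 smin 0.05688243644623337
[0.5366 0.2177 0.2507] [-89.9744   0.0042 -20.4389] 10.95 [-0.2504 -0.0774 -8.0594]
[ 1.57  1.66  0.32 -0.03 -0.04 -0.  ]
```

View pics/csz.png

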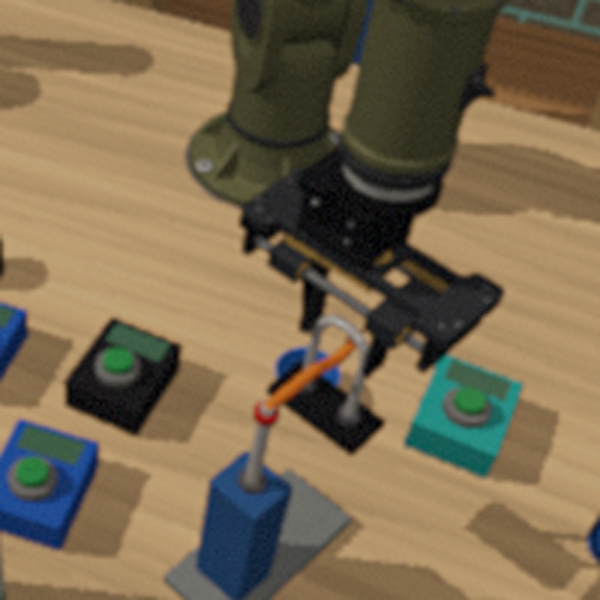

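View pics/cw.png

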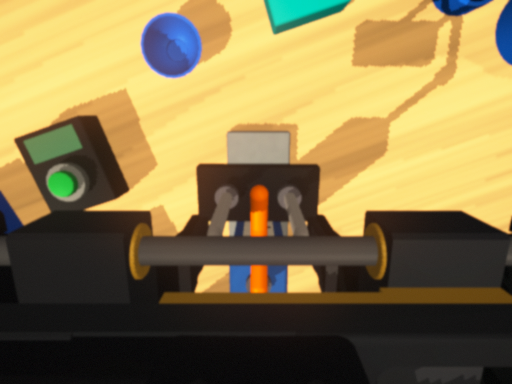

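move_arm --pt "1 1 0 0 0 0" --pt "1 2.5 0 0 0 0" --pt "1 4 0 0 0 0" --pt "1 5.5 0 0 0 0" --pt "1 7 0 0 0 0" --pt "1 8.5 0 0 0 0" --pt "1 10 0 0 0 0" --pt "1 11.5 0 0 0 0" --pt "1 13 0 0 0 0" --pt "1 14.5 0 0 0 0" --pt "1 16 0 0 0 0" --pt "1 17.5 0 0 0 0" --pt "1 19 0 0 0 0" --pt "1 20.5 0 0 0 0" --pt "1 22 0 0 0 0" --pt "1 23 0 0 0 0" --pt "1 24 0 0 0 0" --pt "1 25 0 0 0 0" --pt "1 26 0 0 0 0" --pt "1 27 0 0 0 0"

```text
time_s: 12.62
tool_pos: [0.5381, 0.2168, 0.2235]
tool_rot: [-90.0, -0.0, -20.5]
force: [-1.3, -0.3, -8.2]
grip_width: 0.0546
```

move_arm --pt "0 1 0 0 0 0" --pt "0 2 0 0 0 0" --pt "0 3 0 0 0 0" --pt "0 4 0 0 0 0" --pt "0 5 0 0 0 0" --pt "0 6 0 0 0 0" --pt "0 7 0 0 0 0" --pt "0 8 0 0 0 0" --pt "0 9 0 0 0 0" --pt "0 10 0 0 0 0" --pt "0 11 0 0 0 0" --pt "0 12 0 0 0 0" --pt "0 13 0 0 0 0" --pt "0 14 0 0 0 0" --pt "0 15 0 0 0 0" --pt "0 16 0 0 0 0"

```text
time_s: 13.95
tool_pos: [0.5381, 0.2168, 0.2076]
tool_rot: [-90.0, -0.0, -20.5]
force: [0.2, 0.2, -6.6]
grip_width: 0.0546
```

```bash
python3 s.py d | grep -v '  s '
```

```text
[0.5381 0.2168 0.2076] [-89.9867  -0.0127 -20.5121] 13.95 [ 0.2161  0.1984 -6.5821] 0.05455650098805442
wrist 1259 yaw -20.732477 y at x=.5387 0.21665858 smin -0.028821055324068055
scene 81 yaw -21.312433 y at x=.5387 0.21990077 smin -0.013293386745993336
top 33 yaw -14.07727 y at x=.5387 0.21064036 smin 0.05438373874411529
```

View pics/dsz.png

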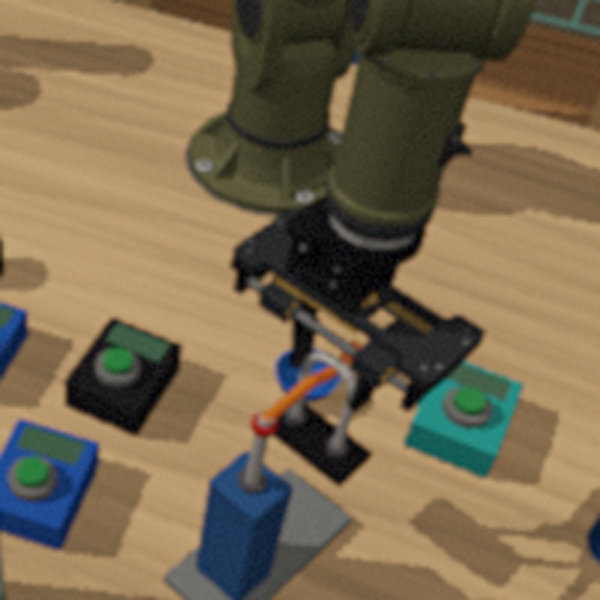

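move_arm --pt "0 1 0 0 0 0" --pt "0 2.5 0 0 0 0" --pt "0 4 0 0 0 0" --pt "0 5.5 0 0 0 0" --pt "0 7 0 0 0 0" --pt "0 8.5 0 0 0 0" --pt "0 10 0 0 0 0" --pt "0 11.5 0 0 0 0" --pt "0 13 0 0 0 0" --pt "0 14.5 0 0 0 0" --pt "0 16 0 0 0 0" --pt "0 17.5 0 0 0 0" --pt "0 19 0 0 0 0" --pt "0 20.5 0 0 0 0" --pt "0 22 0 0 0 0" --pt "0 23.5 0 0 0 0" --pt "0 25 0 0 0 0" --pt "0 26.5 0 0 0 0" --pt "0 28 0 0 0 0" --pt "0 29 0 0 0 0"

```text
time_s: 15.77
tool_pos: [0.5382, 0.2168, 0.1785]
tool_rot: [-90.0, -0.0, -20.5]
force: [-0.6, -0.1, -2.8]
grip_width: 0.0545
```

move_arm --pt "0 1 0 0 0 0" --pt "0 2 0 0 0 0" --pt "0 3 0 0 0 0" --pt "0 4 0 0 0 0" --pt "0 5 0 0 0 0" --pt "0 5 0 0 0 0" --pt "0 5 0 0 0 0" --pt "0 5 0 0 0 0"

```text
time_s: 16.43
tool_pos: [0.5381, 0.2168, 0.1737]
tool_rot: [-90.0, -0.0, -20.5]
force: [-0.3, -1.1, -1.2]
grip_width: 0.0544
```

```bash
python3 - <<'E'
from h import *
F=[]
for i in range(6):
    o=env.get_obs(); F.append(o['force']); read_camera('top')
print(o['tool_pos'],o['time_s']);print(np.array(F),np.mean(F,0))
E
```

```text
[0.5381 0.2168 0.1736] 16.6833
[[-0.3112 -1.0956 -1.2446]
 [-0.7433  0.2939 -2.0278]
 [-0.2135  0.2781 -1.2195]
 [-0.0561 -0.0015 -0.7633]
 [-0.5154 -0.6794 -2.2197]
 [ 0.0222 -0.7825 -1.5909]] [-0.3029 -0.3312 -1.511 ]
```

move_arm --pt "0 1 0 0 0 0" --pt "0 2 0 0 0 0" --pt "0 3 0 0 0 0" --pt "0 4 0 0 0 0" --pt "0 5 0 0 0 0" --pt "0 6 0 0 0 0" --pt "0 7 0 0 0 0" --pt "0 8 0 0 0 0" --pt "0 8 0 0 0 0" --pt "0 8 0 0 0 0"

```text
time_s: 17.57
tool_pos: [0.5381, 0.2169, 0.1655]
tool_rot: [-90.0, -0.0, -20.5]
force: [-0.5, -0.2, -0.1]
grip_width: 0.0546
```

```bash
python3 - <<'E'
from h import *
F=[]
for i in range(30):
    o=env.get_obs(); F.append(o['force']); read_camera('top')
F=np.array(F);print(o['tool_pos'],o['time_s']);print(F[:,2],F.mean(0),F.std(0)/30**.5)
E
```

```text
[0.5381 0.2169 0.1655] 19.0167
[-0.102  -0.3355 -0.381  -0.5708 -0.901  -1.1446 -0.2888  1.0741 -0.1047
 -0.5137 -0.0592 -0.373  -0.4639  0.119  -0.5532 -0.089  -0.9252 -0.1894
 -0.6972 -1.1764 -0.2227 -0.4315 -0.5128 -0.3782 -0.1242 -0.2491 -0.0977
 -0.5928 -0.4753  0.4276] [-0.2126 -0.4909 -0.3444] [0.0925 0.0723 0.0789]
```

move_arm --pt "0 1 0 0 0 0" --pt "0 2.5 0 0 0 0" --pt "0 2.5 0 0 0 0" --pt "0 2.5 0 0 0 0"

```text
time_s: 19.4
tool_pos: [0.538, 0.2169, 0.1629]
tool_rot: [-90.0, 0.0, -20.5]
force: [0.6, -0.7, 0.0]
grip_width: 0.0548
```

```bash
python3 - <<'E'
from h import *
F=[]
for i in range(30):
    o=env.get_obs(); F.append(o['force']); read_camera('top')
F=np.array(F);print(o['tool_pos'],o['time_s']);print(F.mean(0),F.std(0)/30**.5)
E
```

```text
[0.538  0.2168 0.163 ] 20.85
[ 0.1199 -0.5428 -0.0661] [0.1161 0.0941 0.1003]
```

move_arm --pt "0 0 0 0 0 0" --pt "0 0 0 0 0 0" --pt "0 0 0 0 0 0" --pt "0 0 0 0 0 0" --pt "0 0 0 0 0 0" --pt "0 0 0 0 0 0" --newtons 3

```text
time_s: 21.4
tool_pos: [0.5381, 0.217, 0.1631]
tool_rot: [-90.0, -0.0, -20.5]
force: [0.5, 0.9, -0.4]
grip_width: 0.0561
```

```bash
python3 - <<'E'
from h import *
F=[]
for i in range(20):
    o=env.get_obs(); F.append(o['force']); read_camera('top')
F=np.array(F);print(o['tool_pos'],o['time_s'],o['grip_width']);print(F.mean(0),F.std(0)/20**.5)
E
python3 s.py e | grep -v '  s '
```

```text
[0.5381 0.2169 0.1631] 22.35 0.05624352869285087
[0.3528 0.7451 0.0312] [0.0848 0.0863 0.0881]
[0.5381 0.2169 0.1631] [-89.9851  -0.005  -20.5052] 22.4 [ 0.6065  1.6424 -0.2549] 0.056937848146442115
wrist 1308 yaw -20.60413 y at x=.5387 0.21667185 smin -0.028770702336588995
scene 73 yaw -20.672415 y at x=.5387 0.21881104 smin -0.023560697816484476
top 28 yaw -19.820375 y at x=.5387 0.21753067 smin 0.054368407801963684
```

View pics/ew.png

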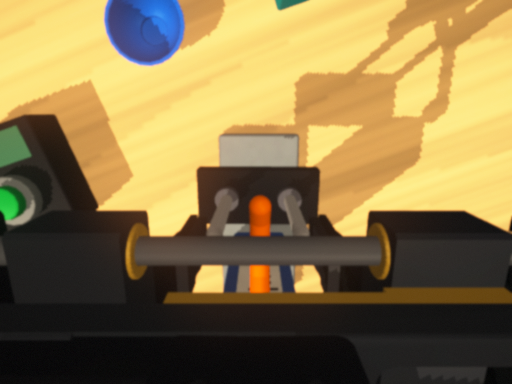

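View pics/esz.png

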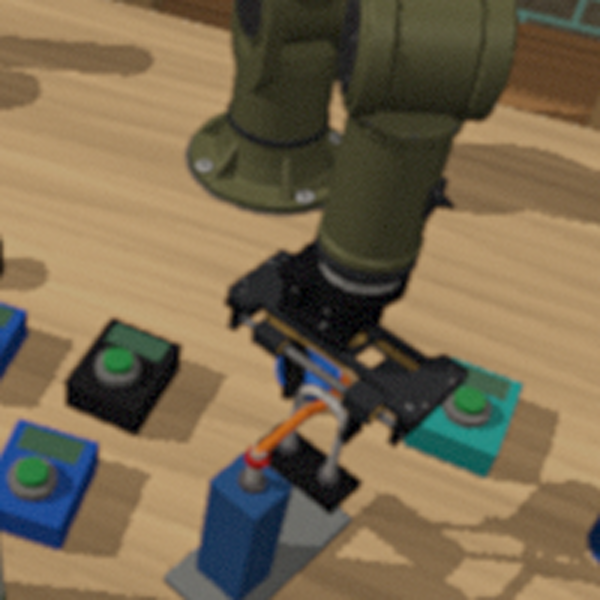

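move_arm --pt "0 0 0 0 0 0" --pt "0 0 0 0 0 0" --claw 60

```text
time_s: 22.72
tool_pos: [0.5379, 0.2163, 0.1629]
tool_rot: [-90.1, 0.0, -20.5]
force: [0.4, -0.2, 0.3]
grip_width: 0.0595
```

move_arm --pt "0 0 0 0 0 0" --pt "0 0 0 0 0 0" --pt "0 0 0 0 0 0" --pt "0 0 0 0 0 0" --pt "0 0 0 0 0 0" --pt "0 0 0 0 0 0" --claw 84

```text
time_s: 23.22
tool_pos: [0.538, 0.2168, 0.163]
tool_rot: [-90.0, -0.0, -20.5]
force: [-0.2, 0.7, -0.6]
grip_width: 0.0829
```

```bash
python3 s.py f | grep -v '  s '
```

```text
[0.538  0.2168 0.163 ] [-89.9987  -0.0015 -20.51  ] 23.2167 [-0.2361  0.6742 -0.5927] 0.08286217159156845
wrist 1300 yaw -20.831633 y at x=.5387 0.21660088 smin -0.028740489722867375
scene 70 yaw -20.800385 y at x=.5387 0.2190085 smin -0.024445078550190028
top 25 yaw -14.196141 y at x=.5387 0.2106614 smin 0.05406683163789835
```

View pics/fw.png

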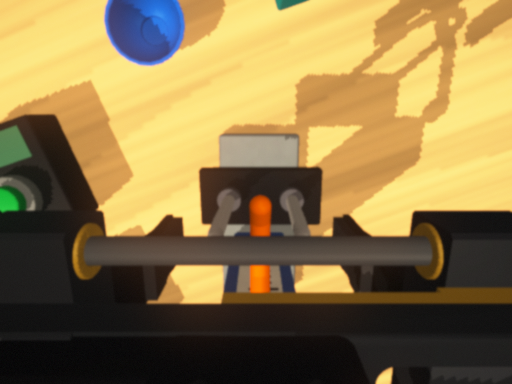

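View pics/fsz.png

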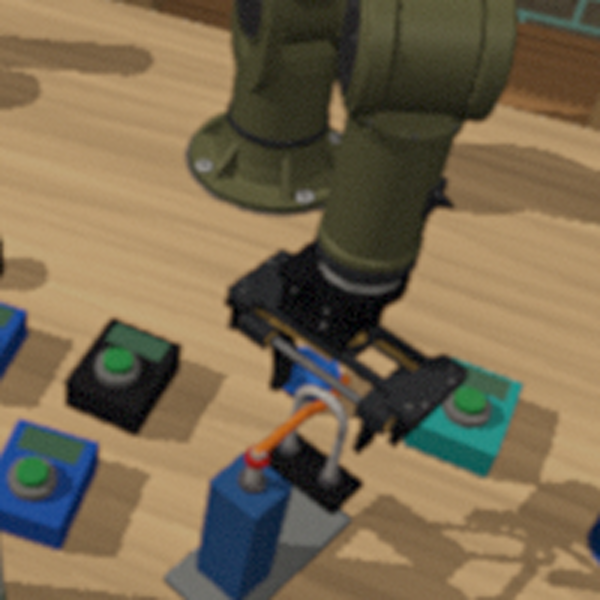

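move_arm --pt "0 -4 0 0 0 0" --pt "0 -10 0 0 0 0" --pt "0 -18 0 0 0 0" --pt "0 -28 0 0 0 0" --pt "0 -40 0 0 0 0" --pt "0 -55 0 0 0 0" --pt "0 -75 0 0 0 0" --pt "0 -95 0 0 0 0" --pt "0 -120 0 0 0 0" --pt "0 -140 0 0 0 0" --pt "0 -155 0 0 0 0" --pt "0 -160 0 0 0 0" --pt "0 -160 0 0 0 0"

```text
time_s: 24.45
tool_pos: [0.5388, 0.217, 0.3255]
tool_rot: [-89.8, -0.2, -20.5]
force: [-0.5, -0.1, -0.1]
grip_width: 0.084
```

```bash
python3 s.py g | grep -v '  s '; python3 - <<'E'
from h import *
print(rel([.4725,-.006,.25],-20.5))
E
```

```text
[0.5388 0.217  0.3255] [-89.826   -0.1522 -20.5115] 24.45 [-0.5297 -0.1022 -0.0589] 0.08403750137885382
wrist 775 yaw -20.689867 y at x=.5387 0.21634214 smin -0.027971071495083325
scene 79 yaw -20.778088 y at x=.5387 0.21920393 smin -0.02361387871567826
top 19 yaw -20.757675 y at x=.5387 0.2185683 smin 0.06653002575911533
[  17.14   72.24 -231.24    0.07   -0.01   -0.06]
```

View pics/gsz.png

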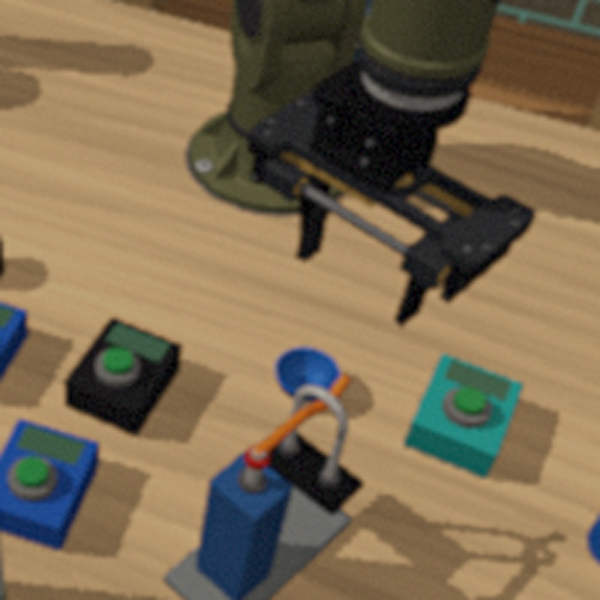

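Clamp is hanging freely on the hook. On to the button.

move_arm --pt "2 0 -25 0 0 0" --pt "5 0 -60 0 0 0" --pt "8 0 -100 0 0 0" --pt "10 10 -140 0 0 0" --pt "13 30 -175 0 0 0" --pt "16 50 -205 0 0 0" --pt "17 65 -225 0 0 0" --pt "17 72 -231 0 0 0" --pt "17 72 -231 0 0 0" --pt "17 72 -231 0 0 0" --pt "17 72 -231 0 0 0" --claw 0 --newtons 20

```text
time_s: 25.52
tool_pos: [0.4738, -0.0036, 0.2516]
tool_rot: [-90.0, -0.0, -20.4]
force: [0.4, 0.3, 0.4]
grip_width: 0.0191
```

```bash
python3 - <<'E'
from h import *
o=env.get_obs(); print(o['tool_pos'],o['tool_rot'],o['grip_width'],o['time_s'])
ci=camera_info('wrist'); im,d=save('wrist','hw.png'); P=cloud(ci,d)
I=im.astype(int);x,y,z=P[...,0],P[...,1],P[...,2]
g=(I[...,1]>I[...,0]+30)&(I[...,1]>I[...,2]+20)&(abs(x-.475)<.05)&(abs(y+.01)<.05)&(z>.058)
p=P[g]
if len(p): print(len(p),p.mean(0),p.min(0),p.max(0),np.median(p[:,2]),cv2.minEnclosingCircle((p[:,:2]*1000).astype(np.float32)))
print(rel([.4725,-.006,.1],-20.5))
for r in models.spot_in('log_top','wrist'): print(r['score'],r['point'])
E
```

```text
[ 0.4738 -0.0036  0.2516] [-89.9625  -0.043  -20.3559] 0.01909521671941514 25.5167
555 [ 0.4716 -0.0088  0.0694] [ 0.4537 -0.0246  0.0625] [0.4873 0.0081 0.3594] 0.06680941041441393 ((468.3287353515625, -6.197183609008789), 20.3951358795166)
[ -0.66 151.73  -2.9   -0.04   0.16   0.06]
0.79 [0.4684, -0.0057, 0.0627]
```

View pics/hw.png

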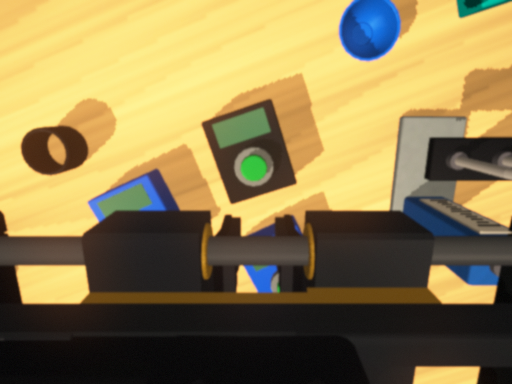

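move_arm --pt "-1 20 -4 0 0 0" --pt "-1 50 -5 0 0 0" --pt "-1 85 -5 0 0 0" --pt "-1 115 -5 0 0 0" --pt "-1 140 -5 0 0 0" --pt "-1 155 -5 0 0 0" --pt "-1 158 -5 0 0 0" --pt "-1 158 -5 0 0 0" --pt "-1 158 -5 0 0 0"

```text
time_s: 26.37
tool_pos: [0.4716, -0.0093, 0.0942]
tool_rot: [-90.0, -0.1, -20.5]
force: [0.1, 0.2, -0.1]
grip_width: 0.0005
```

```bash
python3 - <<'E'
from h import *
a,_=read_camera('scene')
for i in range(8):
    b,d=read_camera('scene')
    print(i,np.abs(a[180:260,300:370].astype(int)-b[180:260,300:370]).mean().round(2),end=' ')
o=env.get_obs(); print(o['tool_pos'],o['tool_rot'],o['grip_width'],o['time_s'],o['force'])
print(rel([.4715,-.008,.071],-20.5)); save('scene','is.png'); I=cv2.imread('pics/is.png'); cv2.imwrite('pics/isz.png',cv2.resize(I[80:280,230:430],None,fx=3,fy=3))
E
```

```text
0 1.72 1 1.77 2 1.74 3 1.75 4 1.79 5 1.82 6 1.86 7 1.89 [ 0.4705 -0.0098  0.0933] [-89.9729  -0.0243 -20.5064] 0.00029049254572794503 26.8167 [-0.3742 -0.1365  0.5247]
[ 0.3  22.31  2.   -0.03 -0.01  0.02]
```

View pics/isz.png

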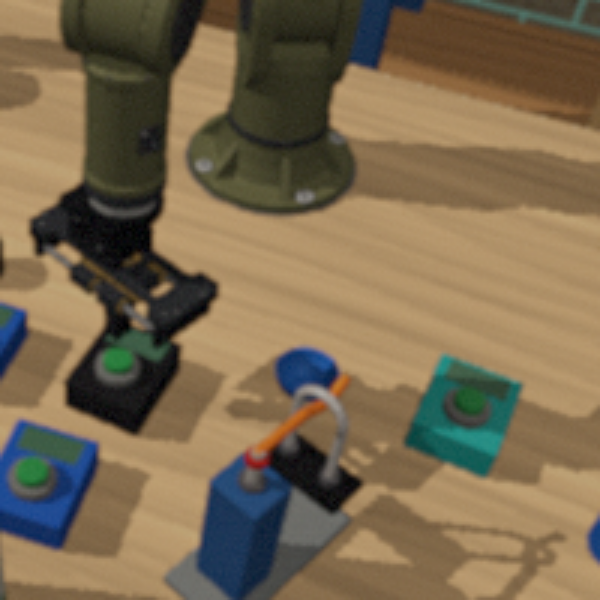

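```bash
python3 - <<'E'
from h import *
g=lambda im: cv2.cvtColor(im[200:256,308:360],cv2.COLOR_RGB2GRAY).astype(np.float32)
h=None;S=[]
a=g(read_camera('scene')[0]); w=cv2.createHanningWindow(a.shape[::-1],cv2.CV_32F)
for i in range(50):
    b=g(read_camera('scene')[0]); S.append(cv2.phaseCorrelate(a,b,w)[0])
S=np.array(S); print(S[::3].round(3),S.std(0)); print(env.get_obs()['time_s'])
E
```

```text
[[ 0.036  0.011]
 [ 0.09  -0.009]
 [-0.128 -0.05 ]
 [-0.101 -0.086]
 [-0.086  0.014]
 [ 0.024  0.03 ]
 [-0.192 -0.127]
 [-0.034  0.125]
 [-0.031 -0.008]
 [ 0.115  0.074]
 [-0.175  0.204]
 [-0.099  0.102]
 [-0.134  0.073]
 [ 0.086 -0.16 ]
 [-0.041  0.021]
 [ 0.066 -0.015]
 [-0.202  0.067]] [0.1058 0.0731]
29.4167
```

move_arm --pt "0 0 1 0 0 0" --pt "0 0 2 0 0 0" --pt "0 0 2 0 0 0" --pt "0 0 2 0 0 0" --pt "0 0 2 0 0 0" --pt "0 0 2 0 0 0" --pt "0 0 2 0 0 0" --pt "0 0 2 0 0 0" --pt "0 0 2 0 0 0" --pt "0 0 2 0 0 0" --pt "0 0 2 0 0 0" --pt "0 0 2 0 0 0" --pt "0 0 2 0 0 0" --pt "0 0 2 0 0 0" --pt "0 0 2 0 0 0" --pt "0 0 2 0 0 0" --pt "0 0 2 0 0 0" --pt "0 0 2 0 0 0" --pt "0 0 2 0 0 0" --pt "0 0 2 0 0 0"

```text
time_s: 31.08
tool_pos: [0.4711, -0.008, 0.093]
tool_rot: [-90.0, -0.0, -20.5]
force: [0.5, -0.4, -0.7]
grip_width: 0.0003
```

move_arm --pt "0 3 0 0 0 0" --pt "0 6 0 0 0 0" --pt "0 9 0 0 0 0" --pt "0 11 0 0 0 0" --pt "0 13 0 0 0 0" --pt "0 15 0 0 0 0" --pt "0 16 0 0 0 0" --pt "0 17 0 0 0 0" --pt "0 17 0 0 0 0" --pt "0 17 0 0 0 0" --pt "0 17 0 0 0 0"

```text
time_s: 32.0
tool_pos: [0.4712, -0.0079, 0.0761]
tool_rot: [-90.0, -0.0, -20.5]
force: [1.0, -0.2, 0.4]
grip_width: 0.0005
```

move_arm --pt "0 1 0 0 0 0" --pt "0 2 0 0 0 0" --pt "0 3 0 0 0 0" --pt "0 4 0 0 0 0" --pt "0 4 0 0 0 0"

```text
time_s: 32.42
tool_pos: [0.4709, -0.008, 0.0718]
tool_rot: [-90.0, 0.0, -20.5]
force: [-0.2, -0.4, -0.6]
grip_width: 0.0008
```

move_arm --pt "0 1 0 0 0 0" --pt "0 2 0 0 0 0" --pt "0 2.5 0 0 0 0" --pt "0 2.5 0 0 0 0" --pt "0 2.5 0 0 0 0"

```text
time_s: 32.83
tool_pos: [0.4711, -0.0079, 0.0695]
tool_rot: [-90.0, -0.0, -20.5]
force: [0.3, -0.6, -0.0]
grip_width: 0.0002
```

```bash
python3 - <<'E'
from h import *
for n in('scene','top'):
    im,d=save(n,'j%s.png'%n)
    u,v=proj(camera_info(n),[.4715,-.008,.066]).astype(int); print(n,u,v)
    cv2.imwrite('pics/j%sz.png'%n,cv2.resize(im[v-40:v+40,u-40:u+40],None,fx=7,fy=7,interpolation=2)[:,:,::-1])
print(env.get_obs()['force'])
E
```

```text
scene 268 198
top 262 228
[-0.223   0.8613 -0.0249]
```

View pics/jscenez.png

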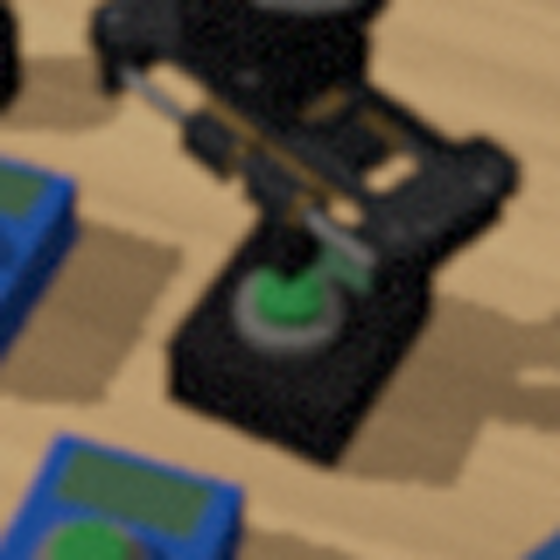

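View pics/jtopz.png

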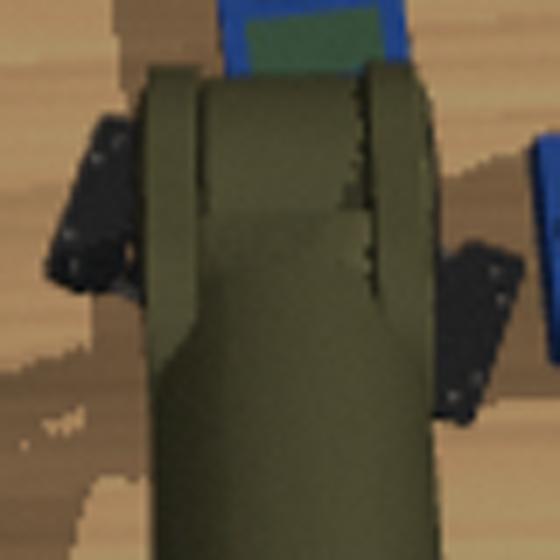

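move_arm --pt "0 1 0 0 0 0" --pt "0 2 0 0 0 0" --pt "0 2 0 0 0 0" --pt "0 2 0 0 0 0"

```text
time_s: 33.27
tool_pos: [0.471, -0.008, 0.0674]
tool_rot: [-90.0, 0.0, -20.5]
force: [0.5, 0.1, -0.7]
grip_width: 0.0002
```

```bash
python3 - <<'E'
from h import *
o=env.get_obs(); print(o['force'],o['tool_pos'],o['effort'],o['qpos'])
c=camera_info('scene')
for z in(.0565,.066,.075): print(z,proj(c,[.4711,-.0079,z]))
im,d=save('scene','k.png'); cv2.imwrite('pics/kz.png',cv2.resize(im[178:218,248:288],None,fx=14,fy=14,interpolation=2)[:,:,::-1])
P=cloud(c,d)
for v in range(186,206,2): print(v,[tuple((P[v,u]*1000).round().astype(int)) for u in (264,267,270,273)])
E
```

```text
[ 0.5291  0.0582 -0.7139] [ 0.471  -0.008   0.0674] [ -0.0023 -26.9043   0.8741 -27.1002   0.0149   0.0841   0.0015] [-28.9082   3.622   27.6192 118.33    -1.97    58.4826  69.1846]
0.0565 [268.8941 200.2898]
0.066 [268.9803 198.3239]
0.075 [269.0631 196.4383]
186 [(np.int64(511), np.int64(-8), np.int64(161)), (np.int64(516), np.int64(4), np.int64(172)), (np.int64(513), np.int64(12), np.int64(172)), (np.int64(498), np.int64(15), np.int64(160))]
188 [(np.int64(514), np.int64(-6), np.int64(156)), (np.int64(516), np.int64(4), np.int64(163)), (np.int64(513), np.int64(12), np.int64(164)), (np.int64(500), np.int64(16), np.int64(153))]
190 [(np.int64(426), np.int64(-47), np.int64(41)), (np.int64(519), np.int64(5), np.int64(158)), (np.int64(514), np.int64(13), np.int64(157)), (np.int64(514), np.int64(22), np.int64(161))]
192 [(np.int64(437), np.int64(-42), np.int64(46)), (np.int64(482), np.int64(-11), np.int64(105)), (np.int64(482), np.int64(-1), np.int64(110)), (np.int64(521), np.int64(25), np.int64(161))]
194 [(np.int64(441), np.int64(-40), np.int64(40)), (np.int64(480), np.int64(-11), np.
[... 330 characters left out ...]
t64(64)), (np.int64(479), np.int64(-11), np.int64(74)), (np.int64(478), np.int64(-2), np.int64(78)), (np.int64(455), np.int64(-1), np.int64(55))]
200 [(np.int64(484), np.int64(-19), np.int64(66)), (np.int64(476), np.int64(-12), np.int64(61)), (np.int64(474), np.int64(-3), np.int64(63)), (np.int64(470), np.int64(6), np.int64(64))]
202 [(np.int64(486), np.int64(-18), np.int64(58)), (np.int64(486), np.int64(-8), np.int64(64)), (np.int64(480), np.int64(0), np.int64(62)), (np.int64(471), np.int64(7), np.int64(56))]
204 [(np.int64(489), np.int64(-16), np.int64(52)), (np.int64(486), np.int64(-7), np.int64(55)), (np.int64(483), np.int64(2), np.int64(56)), (np.int64(479), np.int64(10), np.int64(56))]
```

View pics/kz.png

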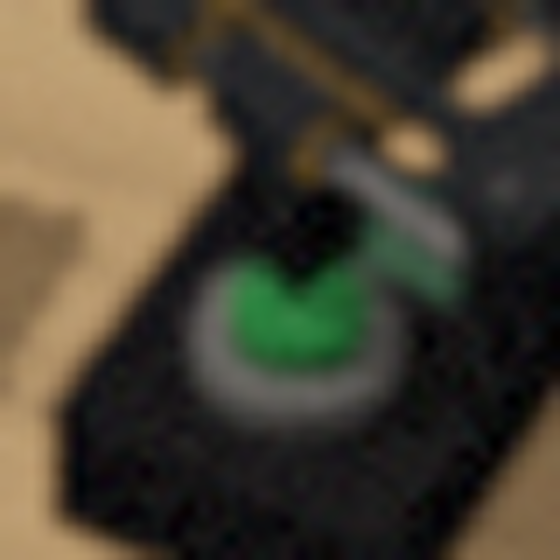

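move_arm --pt "0 1 0 0 0 0" --pt "0 2 0 0 0 0" --pt "0 2 0 0 0 0" --pt "0 2 0 0 0 0"

```text
time_s: 33.65
tool_pos: [0.471, -0.008, 0.0654]
tool_rot: [-90.0, 0.0, -20.5]
force: [0.4, 0.3, 0.5]
grip_width: 0.0005
```

move_arm --pt "0 1 0 0 0 0" --pt "0 2 0 0 0 0" --pt "0 2 0 0 0 0" --pt "0 2 0 0 0 0"

```text
time_s: 33.98
tool_pos: [0.471, -0.008, 0.0634]
tool_rot: [-90.0, 0.0, -20.5]
force: [-0.2, 0.9, -0.2]
grip_width: 0.0008
```

```bash
python3 - <<'E'
from h import *
o=env.get_obs(); print(o['force'],o['tool_pos'])
c=camera_info('scene')
im,d=save('scene','l.png'); cv2.imwrite('pics/lz.png',cv2.resize(im[178:218,248:288],None,fx=14,fy=14,interpolation=2)[:,:,::-1])
P=cloud(c,d); I=im.astype(int)
g=(I[...,1]>I[...,0]+25)&(I[...,1]>I[...,2]+15)&(abs(P[...,0]-.475)<.03)&(abs(P[...,1]+.008)<.03)&(P[...,2]>.05)
print(g.sum(),np.percentile(P[g][:,2],[10,50,90]))
D=np.load('pics/d.npz');I=D['im2'].astype(int);P=D['P2']
g=(I[...,1]>I[...,0]+25)&(I[...,1]>I[...,2]+15)&(abs(P[...,0]-.475)<.03)&(abs(P[...,1]+.008)<.03)&(P[...,2]>.05)
print(g.sum(),np.percentile(P[g][:,2],[10,50,90]))
E
```

```text
[-0.1627  0.8611 -0.1571] [ 0.471  -0.008   0.0634]
56 [0.061  0.0638 0.0754]
72 [0.0591 0.0635 0.0661]
```

View pics/lz.png

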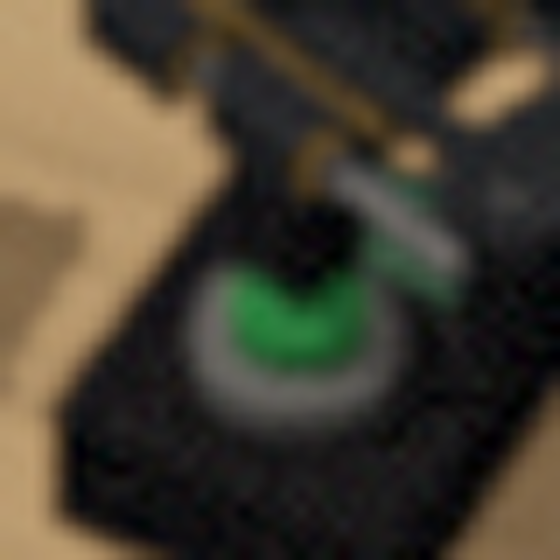

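move_arm --pt "0 1 0 0 0 0" --pt "0 2 0 0 0 0" --pt "0 2 0 0 0 0" --pt "0 2 0 0 0 0"

```text
time_s: 34.37
tool_pos: [0.471, -0.0079, 0.0614]
tool_rot: [-90.0, 0.0, -20.5]
force: [-0.0, -0.0, 0.8]
grip_width: 0.0007
```

move_arm --pt "0 1 0 0 0 0" --pt "0 2 0 0 0 0" --pt "0 2 0 0 0 0" --pt "0 2 0 0 0 0"

```text
time_s: 34.7
tool_pos: [0.471, -0.008, 0.0594]
tool_rot: [-90.0, 0.0, -20.5]
force: [-0.0, 0.2, -1.0]
grip_width: 0.0005
```

move_arm --pt "0 1 0 0 0 0" --pt "0 2 0 0 0 0" --pt "0 2 0 0 0 0" --pt "0 2 0 0 0 0"

```text
time_s: 35.03
tool_pos: [0.471, -0.0079, 0.0574]
tool_rot: [-90.0, 0.0, -20.5]
force: [0.2, -0.0, 1.5]
grip_width: 0.0004
```

move_arm --pt "0 1 0 0 0 0" --pt "0 2 0 0 0 0" --pt "0 2 0 0 0 0" --pt "0 2 0 0 0 0"

```text
time_s: 35.37
tool_pos: [0.471, -0.008, 0.0554]
tool_rot: [-90.0, 0.0, -20.5]
force: [0.7, -0.1, -0.5]
grip_width: 0.0007
```

```bash
python3 - <<'E'
from h import *
F=[]
for i in range(6): F.append(env.get_obs()['force']); im,d=read_camera('scene')
print(np.mean(F,0),env.get_obs()['tool_pos'],env.get_obs()['time_s'])
cv2.imwrite('pics/mz.png',cv2.resize(im[178:218,248:288],None,fx=14,fy=14,interpolation=2)[:,:,::-1])
E
```

```text
[ 0.3747  0.0592 -0.3152] [ 0.4711 -0.0079  0.0556] 35.6667
```

View pics/mz.png

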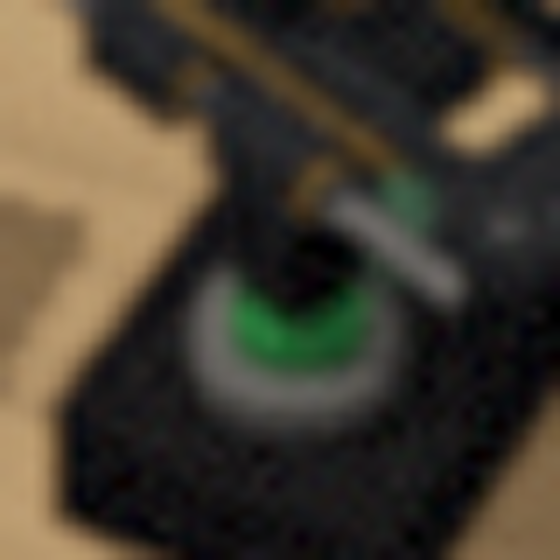

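move_arm --pt "0 1 0 0 0 0" --pt "0 2 0 0 0 0" --pt "0 2 0 0 0 0" --pt "0 2 0 0 0 0"

```text
time_s: 36.0
tool_pos: [0.4713, -0.0079, 0.0537]
tool_rot: [-90.0, -0.0, -20.5]
force: [-0.0, -0.4, 1.8]
grip_width: 0.0004
```

move_arm --pt "0 1 0 0 0 0" --pt "0 2 0 0 0 0" --pt "0 2 0 0 0 0" --pt "0 2 0 0 0 0"

```text
time_s: 36.33
tool_pos: [0.4712, -0.0079, 0.0516]
tool_rot: [-90.0, -0.0, -20.5]
force: [-1.2, 0.4, 2.7]
grip_width: 0.0003
```

```bash
python3 - <<'E'
from h import *
F=[]
for i in range(6): F.append(env.get_obs()['force']); im,d=read_camera('scene')
print(np.mean(F,0),env.get_obs()['tool_pos'],env.get_obs()['time_s'])
c=camera_info('scene'); P=cloud(c,d)
for u in (266,267,268,269,270,271): print(u,[tuple(int(t) for t in (P[v,u]*1000).round()) for v in range(194,206,1)])
save('wrist','nw.png')
E
```

```text
[-0.6246 -0.1022  3.2549] [ 0.4712 -0.0079  0.0516] 36.6333
266 [(515, 1, 135), (480, -14, 88), (480, -15, 82), (481, -14, 79), (481, -14, 75), (482, -13, 71), (479, -14, 63), (483, -12, 63), (486, -11, 62), (488, -10, 59), (488, -10, 56), (492, -8, 55)]
267 [(518, 6, 140), (482, -10, 91), (482, -10, 86), (482, -10, 82), (483, -9, 79), (481, -10, 72), (481, -10, 67), (481, -10, 62), (484, -9, 61), (488, -7, 61), (489, -6, 58), (490, -5, 55)]
268 [(517, 8, 140), (518, 9, 137), (486, -5, 94), (485, -5, 88), (486, -5, 84), (485, -5, 78), (486, -5, 75), (487, -4, 71), (484, -5, 64), (485, -5, 59), (488, -3, 58), (488, -3, 54)]
269 [(516, 11, 141), (486, -2, 100), (484, -2, 93), (486, -2, 90), (483, -3, 83), (484, -2, 79), (483, -2, 73), (481, -3, 66), (481, -3, 62), (484, -2, 60), (487, 0, 60), (486, 0, 53)]
270 [(512, 13, 138), (484, 1, 99), (483, 0, 93), (479, -1, 83), (479, -1, 79), (477, -2, 72), (477, -1, 68), (477, -1, 63), (479, 0, 61), (484, 2, 61), (483, 2, 56), (483, 2, 52)]
271 [(519, 19, 148), (478, 1, 93), (477, 1, 88), (474, 0, 80), (473, 0, 74), (471, -1, 67), (474, 1, 65), (474, 1, 60), (480, 3, 63), (480, 4, 59), (481, 4, 55), (484, 6, 54)]
```

View pics/nw.png

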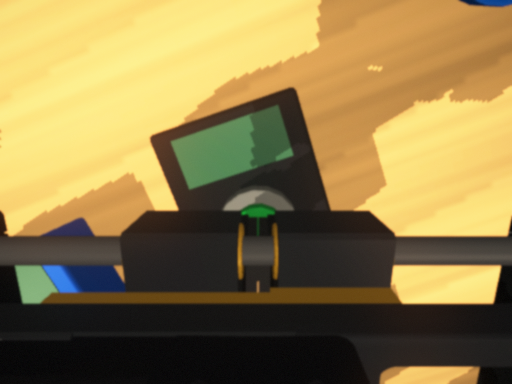

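move_arm --pt "0 1 0 0 0 0" --pt "0 2 0 0 0 0" --pt "0 3 0 0 0 0" --pt "0 3 0 0 0 0" --pt "0 3 0 0 0 0"

```text
time_s: 37.1
tool_pos: [0.4712, -0.0079, 0.049]
tool_rot: [-90.0, -0.0, -20.5]
force: [-1.6, -0.0, 8.4]
grip_width: 0.0005
```

```bash
python3 - <<'E'
from h import *
F=[]
for i in range(6): F.append(env.get_obs()['force']); im,d=read_camera('scene')
print(np.mean(F,0),env.get_obs()['tool_pos'],env.get_obs()['time_s'])
E
```

```text
[-1.72    0.0502  8.3466] [ 0.4713 -0.0079  0.0491] 37.4
```

move_arm --pt "0 -2 0 0 0 0" --pt "0 -5 0 0 0 0" --pt "0 -10 0 0 0 0" --pt "0 -20 0 0 0 0" --pt "0 -40 0 0 0 0" --pt "0 -70 0 0 0 0" --pt "0 -105 0 0 0 0" --pt "0 -140 0 0 0 0" --pt "0 -170 0 0 0 0" --pt "0 -185 0 0 0 0" --pt "0 -190 0 0 0 0" --pt "0 -190 0 0 0 0" --pt "0 -190 0 0 0 0" --pt "0 -190 0 0 0 0" --pt "0 -190 0 0 0 0" --pt "0 -190 0 0 0 0"

```text
time_s: 38.73
tool_pos: [0.4703, -0.0081, 0.2373]
tool_rot: [-90.1, 0.1, -20.5]
force: [-0.4, 0.2, 0.5]
grip_width: 0.0002
```

```bash
python3 - <<'E'
from h import *
o=env.get_obs(); print(o['force'],o['tool_pos'],o['time_s'],o['joint_velocities'])
im,d=save('scene','o.png'); cv2.imwrite('pics/oz.png',cv2.resize(im[80:280,230:430],None,fx=3,fy=3,interpolation=2)[:,:,::-1])
P=cloud(camera_info('scene'),d); I=im.astype(int)
g=(I[...,1]>I[...,0]+25)&(I[...,1]>I[...,2]+15)&(abs(P[...,0]-.475)<.03)&(abs(P[...,1]+.008)<.03)&(P[...,2]>.05)
print(g.sum(),np.percentile(P[g][:,2],[10,50,90]))
E
```

```text
[-0.4283  0.216   0.4659] [ 0.4703 -0.0081  0.2373] 38.7333 [ 0.0167 -0.1276 -0.095  -0.3785 -0.0292  0.039  -0.0305]
71 [0.0581 0.0629 0.0653]
```

View pics/oz.png

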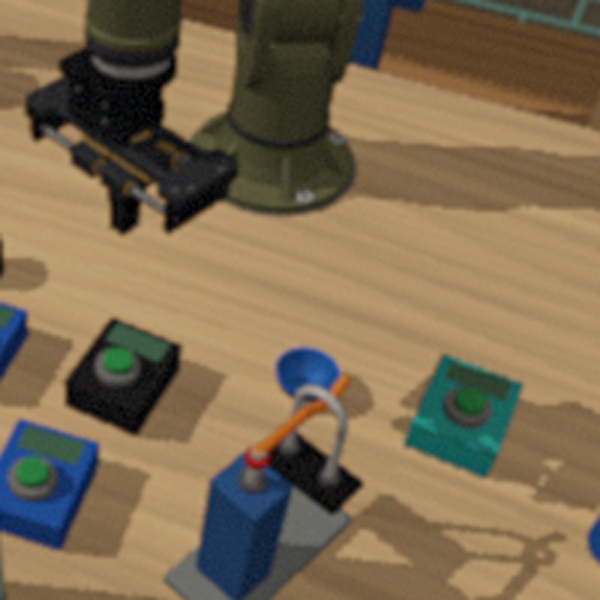

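The clamp is hanging still, the button is back up, and the gripper is clear of everything.

```bash
python3 -c "
from h import *
print(job.sign_off())"
```

```text
the job is handed in; nothing more can be done
None
```

The clamp is hanging by its bend on the orange hook, the weight was logged with the green button on the black console, and I have signed the job off. It took about 39 s of the 72 s allowed.

- **Hanging:** I lowered the clamp onto the hook at no more than about 18 mm/s. I kept going until the average vertical force on the wrist was about 0 N (it was about 9 N with the clamp in the air). I then eased the grip to 3 N and opened the fingers. No bob showed in the pictures after release. From the weight, the hook should be about 59 mm down, short of the 80 mm limit.
- **Settling:** I checked for movement over 2.5 s, about 4 to 7 s after letting go. It stayed within picture noise of about 0.1 pixel. I waited about 1.7 s more before starting down to the button.
- **Button:** I pressed until the force reached 8.3 N, above the 5 N for fully in, and the arm stopped following its target. The button's top read the same height before and after, so it came back up.
- **Disagreement:** The closed fingers met the button about 20 mm lower in tool height than the fingertip length (`env.nose_length`) predicts. I went down in small steps, watching the force, until they touched.
- **Last picture:** The clamp is on the hook, the cap in that picture had not moved, and the gripper is clear of everything. I did not re-measure the other bystanders or read the balance scale or the display.

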